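Roll a walnut blank into the gauging bay and close the caliper jaw on it

TASK

Push the walnut blank along the rollers, under the read-out housing, until it is fully home against the back stop; push it steadily, do not fling it. Then slide the caliper jaw shut on it by its upright post until the blank is nipped squarely against the fixed rail across from it, hold the jaw there for a moment with about 10 to 20 N (never more than 35 N on the blank), and leave the jaw shut with the blank still home. Leave the bottle, the hammer and the cup where they are.

Things in the scene. Friction and masses are not known exactly. Their poses are not given: they have to be found in the camera images.
- station: Fixed steel gauging station. Origin on the bench under its middle; x runs along the roller track in the push direction (roughly to the robot's left), y is left of that (toward the robot), z up. Ten free rollers (radius 12 mm, axes along y, x=-147 to +100 mm) have their tops at z=45 mm. Other guide rail: x=-160 to +40, inner face y=-56, top z=70 mm. Caliper beam: x=50 to 86, y to -248, top z=40 mm.
- back_stop (a point): Centre of the back stop's face (station x=115, y=0, z=69 mm; same axes as the station). The stop plate is 90 mm high.
- fixed_jaw (a point): Point on the inner face of the robot-side guide rail, which serves as the fixed jaw, across from the moving jaw (station x=68, y=52, z=60 mm; same axes as the station). The rail runs straight from x=-160 to +140 mm, inner face y=+52, top z=70 mm.
- gantry_edge (a point): Middle of the lower infeed-side edge of the grey read-out housing across the track (station x=-20, y=0, z=165 mm). Housing: x=-20 to +40, y=-95 to +95, z=165 to 260 mm; its posts: x=-10 to +30, |y|=75 to 93 mm. The blank's rear face, when home, is 25 mm in under it, so an upright gripper meets the housing first: lean the tool 35 to 45 degrees, fingers forward and down.
- jaw: Sliding caliper jaw on the beam, slides along station y only. Origin on the bench plane below the middle of its face: at station x=68 mm, y=-75 mm when fully open, about y=-40 mm when shut on the blank. Slides shut toward station +y against about 2 N of friction and stays where it is left.
- jaw_face (a point): Middle of the moving jaw's face, which looks to station +y: a steel plate 44 mm long (x), z=52 to 86 mm.
- jaw_post (a point): Centre of the top of the upright aluminium post on the jaw's carriage, used to slide the jaw: 24 mm (x) by 22 mm (y), top z=150 mm, rising 94 mm over the carriage; 105 mm to station -y and 10 mm to +x of the jaw face's middle. Moves with the jaw.
- blank: Dark walnut blank with a milled step, about 0.45 kg, 110 mm long (x) by 92 mm wide (y): the rear 60 mm is 60 mm tall and the front 50 mm is 38 mm tall. Origin at the centre of its underside; x points along the track to the low end. Rear face at x=-55, front face at x=+55 mm. It rests on the rollers at the infeed end, low end forward, and is too wide for the gripper.
- oil_bottle: White plastic oil bottle, 54 mm diameter, 130 mm tall, standing beyond the back stop; leave alone. Origin at the centre of its base.
- hammer: Hammer lying on the bench on the far side of the track; leave alone. Origin under its middle, along its handle x.
- parts_cup: Open steel cup, 72 mm across, 70 mm tall, standing beyond the station; leave alone. Origin at the centre of its base.
Not all that is in view belongs to the job. Several things have the shape of the blank; the one meant has the colours described above.

How it is judged:
By the outcome, as a careful person would: the job done as asked, in the order asked, and still so for the second after the job is handed in, with the robot touching nothing.
It also fails if it takes over 58 s, if anything falls off the work surface, if the arm or the gripper's body presses on something with over 40 N, if the wrist force passes 120 N, or if a joint passes its speed limit or range.

ROBOT

A 7-joint arm with a two-finger parallel gripper is mounted at the origin on the work surface. World frame = base frame: x ahead of the robot, y to its left, z up, the work surface at z = 0. Lengths are in m, angles in rad, forces in N, time in s.
With the tool pointing down it reaches from about 0.425 to 0.825 m from the base axis. Payload 3.6 kg.
Tool frame: the origin (TCP) lies where the fingers leave the gripper's body, on its centre line; the fingertips stand 73 mm ahead of it and the grasp point (between the pads) lies 54 mm ahead of it; z points along the fingers, y is the line along which they close (so a half turn about z gives the same grasp; the last joint's range is limited). The gripper opens to 85 mm and grips with 20 to 120 N. Pads are 22 mm wide; open, the fingers measure 114 mm over their backs; the gripper's body (76 mm by 85 mm) begins 54 mm behind the grasp point. The pads swing forward as they close: fully open they stand 13 mm farther back than shut.
Start: joints at [1.183, 0.615, -0.013, 1.423, 0.008, 1.103, -0.04], TCP at [0.23, -0.608, 0.304] pointing down, gripper open.
Joint ranges: [-3.12, 3.12], [-0.3, 2.06], [-1.34, 1.32], [0.26, 2.42], [-1.36, 4.5], [0.01, 1.98], [-2.84, 2.84]. Speed limits (rad/s): [2.79, 2.79, 3.14, 3.14, 3.14, 3.14, 3.14].

INTERFACE

Orientations are given as a unit quaternion [x, y, z, w].
In Python, from station import arm, snapshot, camera_info, ticket gives the robot as it stands. Calls block until the motion is done:
- arm.movep(position, orientation): joint-space move of the TCP to a pose.
- arm.line_to(position, velocity=0.15, ori=None): straight line of the TCP; ori=None keeps the orientation; velocity is the mean speed in m/s.
- arm.move_j(angles): joint-space move.
- arm.move_gripper(opening, effort=None): opening from 0.0 (shut) to 1.0 (fully open); effort is the grip in N (None keeps the last); returns when the fingers have stopped.
- arm.pause(seconds).
- arm.ik(position, orientation): joint angles nearest the present ones, or None.
- snapshot(name): name is "scene" or "top"; returns the picture (384x512x3 uint8, blue, green, red); there is no depth.
- camera_info(name): a dict with "fx", "fy", "cx", "cy" (pixels), "R" (3x3) and "t" (3): a world point X has camera coordinates R X + t. Camera axes: x right, y down, z forward; pixel columns grow to the right and rows downward; lengths in m; the calibration is good to about 2 mm. A picture is of the moment at which its call begins. camera_info takes no time and is no camera call.
A pose or a line that the arm cannot do raises arm.MotionError and nothing moves.
- ticket.finish_job(): hands the job in; it is judged then, once.
Readings, each from a call of its own:
- arm.read_time(): time.
- arm.read_joint_positions(): joint angles.
- arm.read_dq(): joint speeds.
- arm.read_effort(): joint torques, N m.
- arm.read_tool_pos(): TCP position.
- arm.read_eef_rot(): TCP orientation.
- arm.read_ft_force(): force on the tool from outside, world axes, zero at the start.
- arm.read_wrist_torque(): the same for the moment, N m.
- arm.read_opening(): opening from 0.0 (shut) to 1.0 (fully open).
- arm.read_finger_force(): force on a finger pad.
Only numpy, scipy, OpenCV 4.12 (cv2) and the standard library are available. Lean on these libraries where they do the work, as an engineer would, in place of code of your own. Each camera call takes 0.05 s, during which the arm holds its last target. There are 200 camera calls.

## Working session

There is one attempt and no reset: what is moved stays moved. The work goes in short steps, each a Python script; the robot and the scene stay as the last script left them, time stands still between calls to the robot, and variables do not carry over. Pictures are saved under pics/ and viewed, at most 10 in all, crops included, and the job is handed in when it is done.

```bash
ls; mkdir -p pics; python3 - <<'E'
from station import arm, snapshot, camera_info
import cv2
for n in("scene","top"):
    im=snapshot(n); cv2.imwrite(f"pics/{n}0.png",im); cv2.imwrite(f"pics/{n}0b.png",cv2.resize(im,(800,600),interpolation=cv2.INTER_CUBIC)); c=camera_info(n); print(n,c)
print(arm.read_time(),arm.read_tool_pos(),arm.read_eef_rot(),arm.read_ft_force())
E
```

```text
pics
scene {'fx': 415.4869812893327, 'fy': 415.4869812893327, 'cx': 255.99907573257937, 'cy': 190.20703817968752, 'R': array([[-0.32994883,  0.94399127, -0.00377669],
       [ 0.77691463,  0.26927441, -0.56911769],
       [-0.53622516, -0.19071388, -0.8222474 ]]), 't': array([ 0.25183416, -0.33371481,  1.68734571])}
top {'fx': 369.81658010056884, 'fy': 369.81658010056884, 'cx': 259.12492145304236, 'cy': 185.5209800813902, 'R': array([[-0.00932173, -0.99995384,  0.00232851],
       [-0.97920775,  0.00865638, -0.20267522],
       [ 0.2026457 , -0.00416937, -0.97924325]]), 't': array([-0.04490222,  0.55580546,  1.0936937 ])}
0.1 [ 0.22988821 -0.60742863  0.30284335] [ 9.83679777e-01  1.79924249e-01 -2.23162550e-04 -1.14487786e-03] [0.49865188 0.16090773 1.08645697]
```

View pics/scene0b.png

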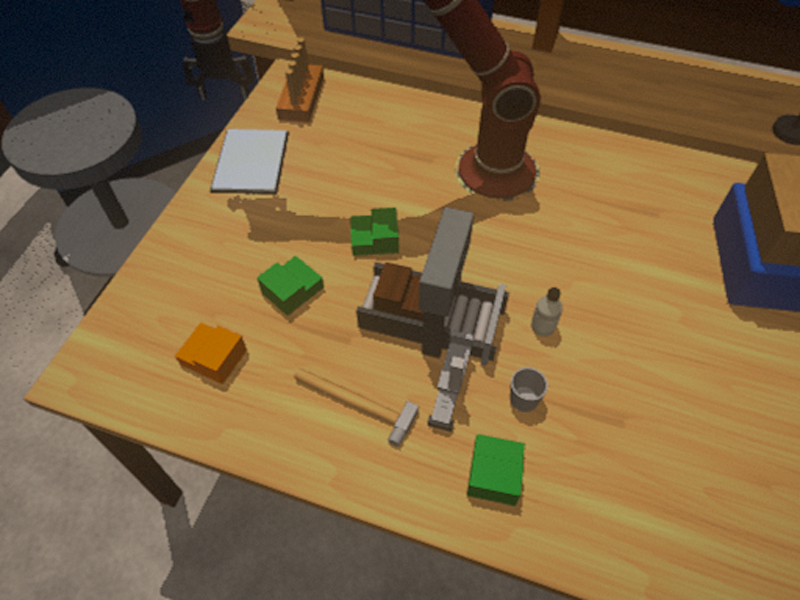

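View pics/top0b.png

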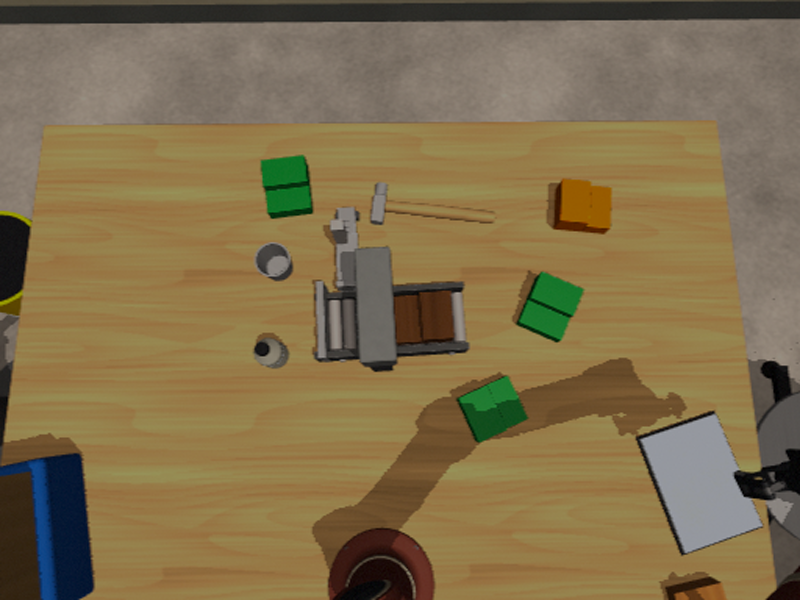

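The walnut blank sits in the track at about (410,315) in the top view (800-wide). The housing is at (375,308) and the back stop at (320,320). The jaw post is near (340,228), the bottle at (270,350), the cup at (274,262) and the hammer at (430,208). I'll crop in to get precise corners.

```bash
python3 - <<'E'
import cv2
t=cv2.imread("pics/top0.png")[125:240,195:305]; s=cv2.imread("pics/scene0.png")[130:280,220:330]
cv2.imwrite("pics/tc.png",cv2.resize(t,None,fx=5,fy=5,interpolation=cv2.INTER_CUBIC)); cv2.imwrite("pics/sc.png",cv2.resize(s,None,fx=4,fy=4,interpolation=cv2.INTER_CUBIC))
E
```

```text
(no output)
```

View pics/tc.png

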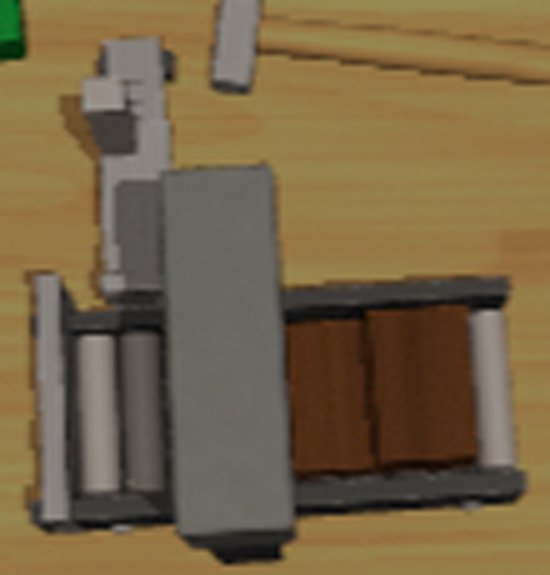

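View pics/sc.png

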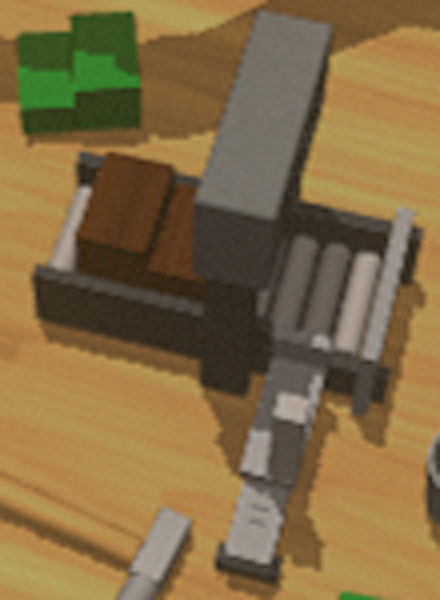

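The crops show these features clearly:
- **Housing top:** corners at top-crop (163,172), (271,165), (294,535) and (180,535).
- **Blank:** rear edge at (470,305) to (478,458), step edge at (368,308) to (378,468).
- **Post top:** about (104,94) in the top crop. In the scene crop it's either (292,407) or (257,452).

Next I'll triangulate these points.

```bash
cat > h.py <<'E'
import numpy as np, cv2
from station import camera_info
C={n:camera_info(n) for n in("scene","top")}
K=lambda c:np.array([[c["fx"],0,c["cx"]],[0,c["fy"],c["cy"]],[0,0,1]])
P={n:K(c)@np.c_[c["R"],c["t"]] for n,c in C.items()}
def px(n,u): # crop px -> image px
    u=np.asarray(u,float)
    return (u+.5)/5-.5+[195,125] if n=="top" else (u+.5)/4-.5+[220,130]
def tri(t,s):
    X=cv2.triangulatePoints(P["top"],P["scene"],px("top",t).reshape(2,1),px("scene",s).reshape(2,1)); return (X[:3]/X[3]).ravel()
def proj(n,X): q=P[n]@np.r_[X,1]; return q[:2]/q[2]
def ray(n,u,z):
    c=C[n]; d=c["R"].T@np.linalg.inv(K(c))@np.r_[u,1]; o=-c["R"].T@c["t"]; return o+d*(z-o[2])/d[2]
E
python3 - <<'E'
from h import *
np.set_printoptions(precision=4,suppress=True)
F={"g(-20,-95)":((271,165),(197,203),(-20,-95,260)),"g(40,-95)":((163,172),(275,218),(40,-95,260)),"g(40,95)":((180,533),(331,28),(40,95,260)),"g(-20,95)":((294,537),(258,12),(-20,95,260)),
"b rear-":((470,305),(80,240),None),"b rear+":((478,458),(108,155),None),"b step-":((368,308),(145,255),None),"b step+":((378,468),(173,170),None),
"postA":((104,94),(292,407),None),"postB":((104,94),(257,452),None),"stop-":((46,273),(370,362),None),"stop+":((55,520),(407,212),None)}
A=[];B=[]
for k,(t,s,m) in F.items():
    X=tri(t,s); print(k,X,(proj("top",X)-px("top",t)).round(2),(proj("scene",X)-px("scene",s)).round(2))
    if m: A.append(np.array(m)/1e3);B.append(X)
A=np.array(A);B=np.array(B)
a=A-A.mean(0);b=B-B.mean(0)
th=np.arctan2((a[:,0]*b[:,1]-a[:,1]*b[:,0]).sum(),(a[:,:2]*b[:,:2]).sum())
R=np.array([[np.cos(th),-np.sin(th),0],[np.sin(th),np.cos(th),0],[0,0,1]]); o=B.mean(0)-R@A.mean(0)
print("yaw",np.degrees(th),"o",o,"res mm",(B-(A@R.T+o))*1e3)
for k,(t,s,m) in F.items(): print(k,R.T@(tri(t,s)-o)*1e3)
np.savez("st.npz",R=R,o=o)
E
```

```text
g(-20,-95) [ 0.5887 -0.0223  0.2553] [-0.25  0.06] [-0.18 -0.02]
g(40,-95) [0.5848 0.0336 0.2576] [-0.19  0.05] [-0.15 -0.01]
g(40,95) [0.3986 0.0229 0.2541] [ 0.17 -0.04] [0.11 0.01]
g(-20,95) [ 0.3966 -0.0347  0.2493] [ 0.43 -0.11] [0.29 0.02]
b rear- [ 0.545  -0.1347  0.098 ] [-1.13  0.29] [-0.85 -0.14]
b rear+ [ 0.4541 -0.1409  0.0954] [ 0.04 -0.01] [0.03 0.  ]
b step- [ 0.5438 -0.0768  0.1018] [-0.02  0.01] [-0.02 -0.  ]
b step+ [ 0.4494 -0.0835  0.0932] [ 0.62 -0.16] [0.45 0.05]
postA [0.6636 0.0773 0.148 ] [-0.01  0.  ] [-0.01 -0.  ]
postB [0.6813 0.0697 0.1049] [ 4.17 -1.13] [3.55 0.17]
stop- [0.5707 0.1178 0.0854] [ 0.15 -0.03] [0.12 0.  ]
stop+ [0.4209 0.1096 0.084 ] [ 0.13 -0.03] [0.1 0. ]
yaw 93.27726817851025 o [ 0.4927 -0.0101 -0.0059] res mm [[-0.0401  2.3587  1.2122]
 [-0.5143 -1.6694  3.5114]
 [ 2.9776 -1.4763  0.0575]
 [-2.4231  0.7871 -4.7811]]
g(-20,-95) [-17.6429 -95.0948 261.2122]
g(40,-95) [ 38.3627 -94.3911 263.5114]
g(40,95) [ 38.3559  92.1117 260.0575]
g(-20,95) [-19.0757  97.3742 255.2189]
b rear- [-127.4396  -45.0765  103.9018]
b rear+ [-128.3525   46.0698  101.2903]
b step- [-69.4982 -47.146  107.7725]
b step+ [-70.7804  47.4943  99.1453]
postA [  77.5054 -175.5913  153.9817]
postB [  68.9013 -192.871   110.7861]
stop- [123.2693 -85.181   91.3577]
stop+ [123.6457  64.8931  89.9443]
```

```bash
cat >> h.py <<'E'
from scipy.spatial.transform import Rotation as Ro
from scipy.optimize import least_squares
def frame(p):
    c,s=np.cos(p[2]),np.sin(p[2]); return np.array([[c,-s,0],[s,c,0],[0,0,1]]),np.array([p[0],p[1],0])
def load():
    return frame(np.load("st.npy"))
def pose(tip,lean,sgn,axis="y"):
    """station fingertip point (mm), lean toward station +x (deg); closing axis horizontal along station y or x -> TCP pos, quat"""
    R,o=load(); a=np.radians(lean); z=np.array([np.sin(a),0,-np.cos(a)])
    y=sgn*np.array([0,1.,0]) if axis=="y" else sgn*np.array([1.,0,0])
    M=R@np.c_[np.cross(y,z),y,z]
    return R@(np.array(tip)/1e3-.073*z)+o, Ro.from_matrix(M).as_quat()
def st(p): R,o=load(); return R.T@(np.array(p)-o)*1e3
def fst(f): R,o=load(); return R.T@np.array(f)
E
python3 - <<'E'
from h import *
from station import arm
np.set_printoptions(precision=3,suppress=True)
F=[((271,165),(197,203),(-20,-95,260)),((163,172),(275,218),(40,-95,260)),((180,535),(331,28),(40,95,260)),((294,537),(258,12),(-20,95,260)),((104,94),(292,407),(78,-180,150))]
def r(p):
    R,o=frame(p); return np.concatenate([np.r_[proj("top",R@np.array(m)/1e3+o)-px("top",t),proj("scene",R@np.array(m)/1e3+o)-px("scene",s)] for t,s,m in F])
q=least_squares(r,[.493,-.01,1.63],loss="soft_l1"); print(q.x,np.degrees(q.x[2])); print(r(q.x).reshape(-1,4)); np.save("st.npy",q.x)
print("blank top corners by rays at z=.105, station")
for t,s in [((470,305),(80,240)),((478,458),(108,155)),((368,308),(145,255)),((378,468),(173,170))]: print(st(ray("top",px("top",t),.105)),st(ray("scene",px("scene",s),.105)))
print("post",st(ray("top",px("top",(104,94)),.15)),st(ray("scene",px("scene",(292,407)),.15)))
for sgn in(1,-1):
    for lean in(40,45):
        for x in(-230,-150,0): 
            p,qq=pose((x,0,70),lean,sgn); j=arm.ik(p,qq); print("push",sgn,lean,x,None if j is None else np.array(j))
    for ax in "xy":
        for y in(-225,-165):
            p,qq=pose((78,y,95),0,sgn,ax); j=arm.ik(p,qq); print("jaw",sgn,ax,y,None if j is None else np.array(j))
E
```

```text
[ 0.492 -0.01   1.63 ] 93.38186808904419
[[ 0.617 -0.342 -0.915 -1.316]
 [-0.913 -0.232  0.475 -0.338]
 [-0.464  0.744  0.948 -2.009]
 [ 0.828 -1.306 -0.088 -1.98 ]
 [-0.373 -1.464 -0.043  0.873]]
blank top corners by rays at z=.105, station
[-130.138  -44.455  105.   ] [-122.883  -49.588  105.   ]
[-127.089   47.074  105.   ] [-125.872   38.845  105.   ]
[-69.364 -46.757 105.   ] [-68.783 -49.447 105.   ]
[-68.201  48.948 105.   ] [-69.781  38.405 105.   ]
post [  77.109 -175.45   150.   ] [  77.476 -177.187  150.   ]
push 1 40 -230 [ 0.504  0.94   0.303  1.53  -0.717  1.364 -1.93 ]
push 1 40 -150 [ 0.419  0.878  0.263  1.696 -0.766  1.238 -1.938]
push 1 40 0 [ 0.248  0.795  0.158  1.929 -0.907  1.017 -1.974]
push 1 45 -230 [ 0.526  0.982  0.309  1.488 -0.747  1.456 -1.909]
push 1 45 -150 [ 0.442  0.919  0.269  1.662 -0.794  1.327 -1.907]
push 1 45 0 [ 0.277  0.835  0.165  1.908 -0.937  1.101 -1.923]
jaw 1 x -225 [ 0.215  0.964 -0.765  1.326  0.685  1.119  1.001]
jaw 1 x -165 [ 0.25   0.883 -0.758  1.529  0.679  1.008  0.932]
jaw 1 y -225 [ 0.339  1.112 -1.153  1.321  1.006  1.325  2.39 ]
jaw 1 y -165 [ 0.397  1.047 -1.152  1.524  0.993  1.237  2.288]
push -1 40 -230 [ 0.962  0.984 -0.553  1.513 -0.121  1.149  0.665]
push -1 40 -150 [ 0.919  0.944 -0.609  1.678 -0.142  0.989  0.598]
push -1 40 0 [ 0.758  0.889 -0.663  1.912 -0.253  0.706  0.513]
push -1 45 -230 [ 0.983  1.029 -0.568  1.47  -0.154  1.218  0.69 ]
push -1 45 -150 [ 0.944  0.988 -0.62   1.643 -0.182  1.05   0.639]
push -1 45 0 [ 0.799  0.937 -0.685  1.89  -0.295  0.751  0.573]
jaw -1 x -225 [-0.149  0.852  0.011  1.341 -0.01   0.949 -1.648]
jaw -1 x -165 [-0.152  0.766  0.002  1.543 -0.002  0.832 -1.662]
jaw -1 y -225 [ 0.053  0.881 -0.395  1.332  0.361  0.999 -0.35 ]
jaw -1 y -165 [ 0.065  0.796 -0.387  1.535  0.357  0.881 -0.388]
```

```bash
python3 - <<'E'
from h import *
from station import arm,snapshot
np.set_printoptions(precision=2,suppress=True)
arm.move_gripper(0.0)
p,q=pose((-235,0,150),45,-1); arm.movep(p,q); print(arm.read_time())
f0=fst(arm.read_ft_force())
arm.line_to(pose((-155,0,70),45,-1)[0],.1); print(arm.read_time(),fst(arm.read_ft_force())-f0, st(arm.read_tool_pos()),f0)
np.save("f0.npy",f0)
for n in("top","scene"): cv2.imwrite(f"pics/{n}1.png",snapshot(n))
a=cv2.imread("pics/top1.png")[110:250,190:330]; b=cv2.imread("pics/scene1.png")[110:250,200:340]
cv2.imwrite("pics/pre.png",cv2.resize(np.hstack([a,b]),(800,400),interpolation=cv2.INTER_CUBIC))
E
```

```text
2.5333
3.8167 [ 0.21 -0.69 -0.01] [-207.3    -0.26  121.9 ] [-0.38  0.23  0.26]
```

View pics/pre.png

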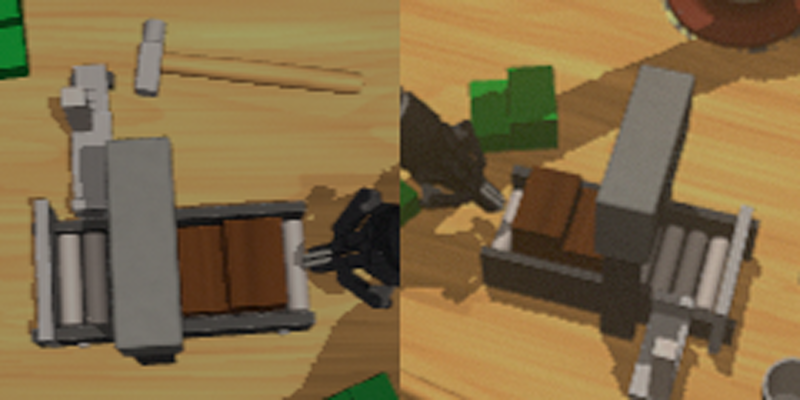

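The fingertips, at (303,260) in the left half, are centred behind the blank's rear edge at (287,262). The track is clear, so I'm pushing now.

```bash
python3 - <<'E'
from h import *
from station import arm,snapshot
np.set_printoptions(precision=2,suppress=True)
f0=np.load("f0.npy"); F=lambda: fst(arm.read_ft_force())-f0
go=lambda x,v: arm.line_to(pose((x,0,70),45,-1)[0],v)
go(-140,.04); print(F()); go(-80,.03); print(F()); go(-14,.03); print(arm.read_time(),F())
x=-14
while x<8:
    x+=1; go(x,.015); f=F(); print(x,f)
    if f[0]<-5: break
print(arm.read_time(),st(arm.read_tool_pos()))
for n in("top","scene"): cv2.imwrite(f"pics/{n}2.png",snapshot(n))
a=cv2.imread("pics/top2.png")[110:250,190:330]; b=cv2.imread("pics/scene2.png")[130:270,220:360]
cv2.imwrite("pics/home.png",cv2.resize(np.hstack([a,b]),(800,400),interpolation=cv2.INTER_CUBIC))
E
```

```text
[ 1.08 -0.96 -1.08]
[ 0.35 -1.29 -0.42]
8.9417 [-0.6  -0.95 -0.63]
-13 [-0.84  0.58 -0.37]
-12 [ 1.01  0.19 -0.4 ]
-11 [ 0.84 -0.53 -0.2 ]
-10 [ 0.63  0.12 -0.2 ]
-9 [ 0.61  0.02 -0.62]
-8 [-0.69 -0.16 -0.12]
-7 [ 0.92  0.46 -0.78]
-6 [ 1.22 -0.67 -0.73]
-5 [ 0.23  0.1  -0.41]
-4 [ 0.35 -0.29 -0.4 ]
-3 [ 0.02 -0.03 -0.3 ]
-2 [-0.08 -0.04 -0.61]
-1 [ 1.04  0.88 -0.73]
0 [-0.06 -0.77 -1.17]
1 [-4.55  0.68  2.41]
2 [-8.7   2.35  5.04]
12.9417 [-51.44   0.02 121.55]
```

View pics/home.png

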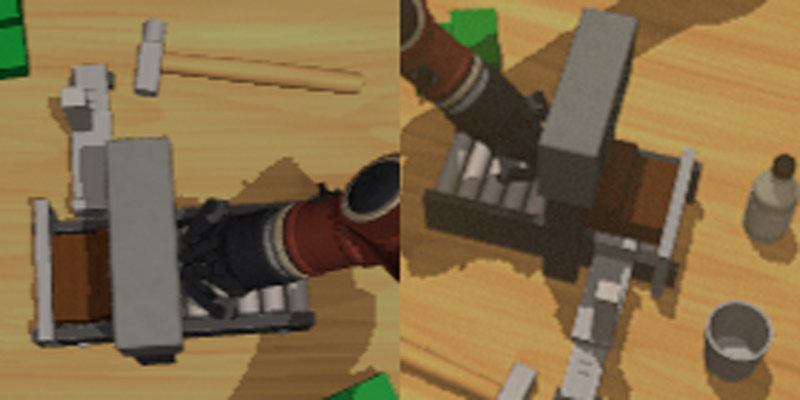

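The blank's front face is against the stop at (52,275) in the left half. The force rise (fx −8.7 N) confirms it's home at tip x of about 0. I'll retract and move over to the post.

```bash
python3 - <<'E'
from h import *
from station import arm,snapshot
np.set_printoptions(precision=2,suppress=True)
f0=np.load("f0.npy"); F=lambda: fst(arm.read_ft_force())-f0
go=lambda t,l,v,a="y": arm.line_to(pose(t,l,-1,a)[0],v)
go((-6,0,70),45,.02); print("free",F()); go((-80,0,70),45,.1); go((-200,0,190),45,.2)
hi=pose((-160,-100,300),20,-1)
p,q=pose((78,-235,300),0,-1,"x"); print(arm.ik(*hi) is not None, arm.ik(p,q) is not None)
arm.movep(*hi); arm.movep(p,q); print(arm.read_time())
print("hammer head",st(ray("top",np.array([150,57])/2.857+[190,110],.02)))
go((78,-228,170),0,.2,"x"); np.save("f1.npy",fst(arm.read_ft_force())); go((78,-228,100),0,.12,"x")
print(arm.read_time(),fst(arm.read_ft_force())-np.load("f1.npy"),st(arm.read_tool_pos()))
for n in("top","scene"): cv2.imwrite(f"pics/{n}3.png",snapshot(n))
a=cv2.imread("pics/top3.png")[100:240,190:330]; b=cv2.imread("pics/scene3.png")[140:280,230:370]
cv2.imwrite("pics/jaw.png",cv2.resize(np.hstack([a,b]),(800,400),interpolation=cv2.INTER_CUBIC))
E
```

```text
free [ 0.03  0.13 -0.38]
True True
17.85
hammer head [  -1.8  -259.68   20.  ]
19.3833 [ 0.3  -0.32 -1.49] [  78.02 -228.72  174.1 ]
```

View pics/jaw.png

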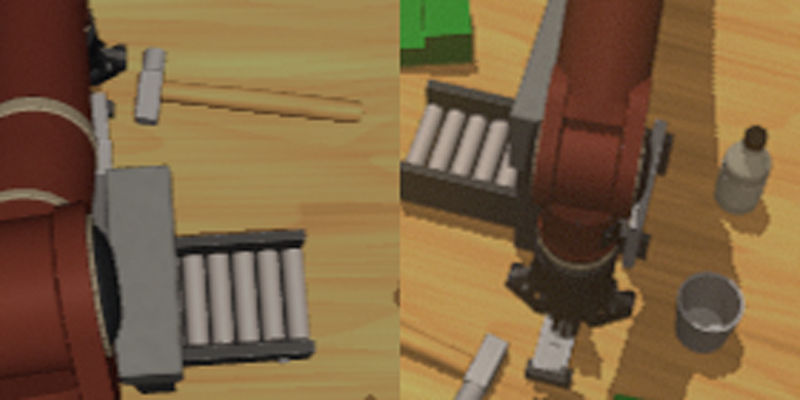

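The tool is upright just outside the post with its fingers over the beam at (565,325) in the right half, clear of the cup and hammer. I'll close the jaw with force monitoring.

```bash
python3 - <<'E'
from h import *
from station import arm,snapshot
np.set_printoptions(precision=2,suppress=True)
f1=np.load("f1.npy")
def F(n=3):
    r=[]
    for _ in range(n): r.append(fst(arm.read_ft_force())-f1); arm.pause(.02)
    return np.mean(r,0)
go=lambda y,v: arm.line_to(pose((78,y,100),0,-1,"x")[0],v)
go(-206,.06); print("-206",F()); go(-190,.03); print("-190",F()); go(-178,.03); print("-178",F())
y=-178; 
while y<-145:
    y+=.5 if f1 is not None and y>-174 else 1; go(y,.015); f=F(); print(y,f)
    if -f[1]>14.5: break
for _ in range(4): arm.pause(.4); print("hold",F())
print(arm.read_time(),st(arm.read_tool_pos()))
np.save("y.npy",y)
E
```

```text
-206 [ 0.    0.02 -1.02]
-190 [-0.33  0.09 -1.04]
-178 [-1.02  0.13 -0.62]
-177 [-0.81 -0.5  -0.61]
-176 [-0.41 -2.3  -1.74]
-175 [-0.69 -3.   -2.28]
-174 [-0.75 -5.22 -3.31]
-173 [-0.96 -4.93 -3.34]
-172.5 [-1.18 -5.89 -3.77]
-172.0 [-0.53 -5.9  -3.66]
-171.5 [-0.93 -6.71 -3.49]
-171.0 [-0.51 -6.11 -3.98]
-170.5 [-0.59 -6.42 -4.08]
-170.0 [-1.15 -6.22 -3.51]
-169.5 [-0.71 -5.86 -4.2 ]
-169.0 [-0.85 -6.02 -4.16]
-168.5 [-1.02 -7.15 -4.52]
-168.0 [-0.85 -7.62 -5.04]
-167.5 [-0.53 -9.43 -5.13]
-167.0 [-0.39 -9.83 -5.51]
-166.5 [ -0.97 -10.57  -6.33]
-166.0 [ -0.74 -12.14  -7.05]
-165.5 [ -0.5  -12.62  -7.96]
-165.0 [ -1.31 -13.3   -6.61]
-164.5 [ -0.98 -13.68  -7.96]
-164.0 [ -0.58 -15.3   -9.06]
hold [ -0.65 -15.15  -8.97]
hold [ -0.94 -15.64  -8.43]
hold [ -0.28 -14.79  -8.51]
hold [ -0.8  -15.91  -8.63]
30.0833 [  77.87 -169.77  174.14]
```

```bash
python3 - <<'E'
from h import *
from station import arm,snapshot
for n in("top","scene"): cv2.imwrite(f"pics/{n}4.png",snapshot(n))
a=cv2.imread("pics/scene3.png")[180:280,270:370]; b=cv2.imread("pics/scene4.png")[180:280,270:370]
cv2.imwrite("pics/jaw2.png",cv2.resize(np.hstack([a,b]),(800,400),interpolation=cv2.INTER_CUBIC))
print(np.round(arm.read_joint_positions(),3),arm.read_wrist_torque(),arm.read_effort())
E
```

```text
[-0.157  0.76   0.011  1.536 -0.009  0.829 -1.655] [ 0.11893157 -2.75861669 -0.06691103] [-6.40290119e-01 -5.31436729e+01 -3.42389918e-02 -8.77683252e+00
 -2.35508373e-01  3.94498453e+00  3.42602085e-02]
```

View pics/jaw2.png

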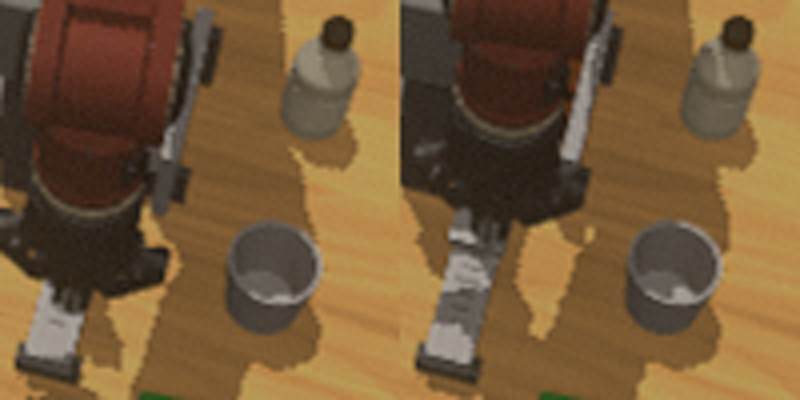

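The force history fits the expected sequence. The jaw travelled freely for about 30 mm, then both jaw and blank slid about 5 mm at around 6 N, and the force then rose to a 15 N hold. Next I'll back off and check.

```bash
python3 - <<'E'
from h import *
from station import arm,snapshot
np.set_printoptions(precision=2,suppress=True)
go=lambda t,v: arm.line_to(pose(t,0,-1,"x")[0],v)
go((78,-180,100),.03); go((78,-228,100),.1); print(fst(arm.read_ft_force())-np.load("f1.npy"))
go((78,-235,300),.2); arm.movep(*pose((-160,-100,300),20,-1)); arm.movep(*pose((-300,-60,300),20,-1)); print(arm.read_time())
for n in("top","scene"): cv2.imwrite(f"pics/{n}5.png",snapshot(n))
a=cv2.imread("pics/top5.png")[110:250,190:330]; b=cv2.imread("pics/scene5.png")[140:280,220:360]
cv2.imwrite("pics/end.png",cv2.resize(np.hstack([a,b]),(800,400),interpolation=cv2.INTER_CUBIC))
E
```

```text
[-0.32  0.63 -1.15]
34.975
```

View pics/end.png

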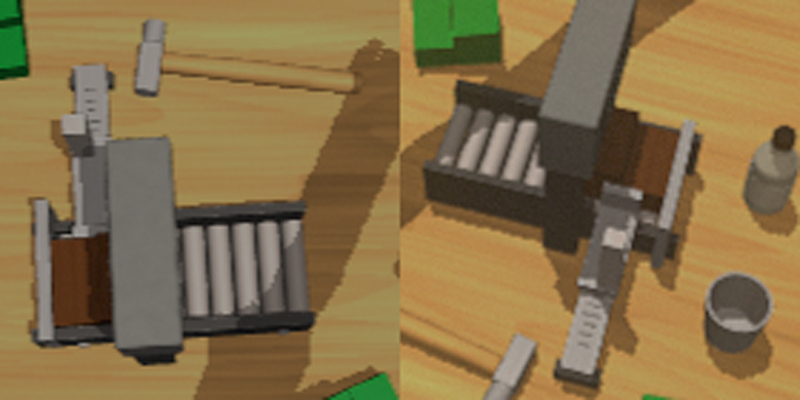

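The blank is still at the stop (52,280). The jaw face meets the blank's far edge at (85,235), and its near edge meets the rail at (80,327). I'll check the seating numerically with one zoomed view.

```bash
python3 - <<'E'
from h import *
a=cv2.imread("pics/top0.png")[130:232,198:242]; b=cv2.imread("pics/top5.png")[130:232,198:242]; c=cv2.imread("pics/scene5.png")[170:240,280:335]
z=lambda i,f:cv2.resize(i,None,fx=f,fy=f,interpolation=cv2.INTER_CUBIC)
A=np.hstack([z(a,5.5),z(b,5.5)]); s=cv2.resize(z(c,5.5),(302,385)); s=cv2.copyMakeBorder(s,0,A.shape[0]-385,0,0,cv2.BORDER_CONSTANT); cv2.imwrite("pics/zoom.png",np.hstack([A,s]))
for n,k in (("top0",(104,94)),): print(st(ray("top",px("top",k),.15)))
print(st(ray("top",np.array([75,127])/2.857+[190,110],.15)))
# expected pixels in zoom for key station points, given frame
R,o=load()
for nm,m in {"stop face@83":(115,0,83),"rail inner@83":(90,52,83),"blank -y edge@83":(90,-40,83),"post top shut":(78,-145,150)}.items():
    u=proj("top",R@np.array(m)/1e3+o); print(nm,((u-[198,130]+.5)*5.5-.5).round(1)+[242,0])
E
```

```text
[  77.10945056 -175.4501022   150.        ]
[  76.13361042 -141.73730712  150.        ]
stop face@83 [298.8 425.6]
rail inner@83 [348.9 517.5]
blank -y edge@83 [341.3 350.6]
post top shut [340.8 131. ]
```

View pics/zoom.png

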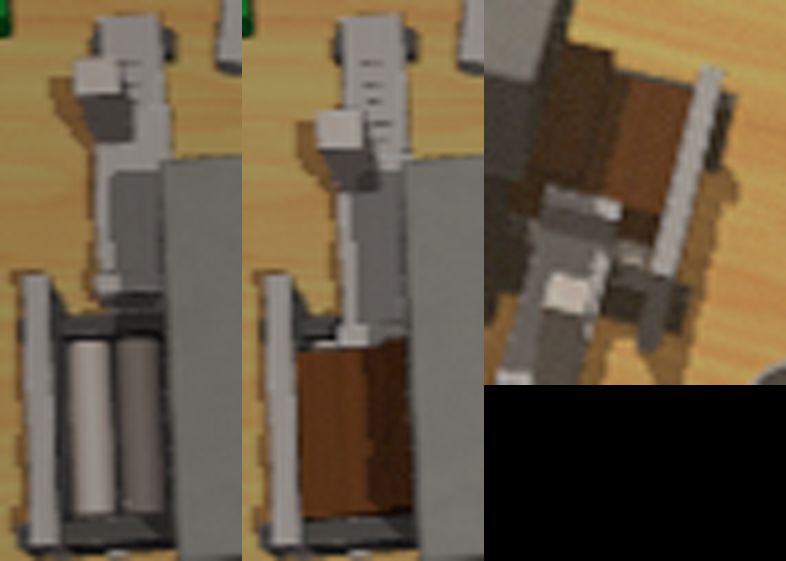

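Compared with the shut position, the jaw travelled about 34 mm. The blank's front edge is at pixel 299 (predicted 299), and its robot-side edge is at 517, right on the rail. The jaw face is against the far edge at about 347. I'm handing in.

```bash
python3 -c "
from station import ticket
print(ticket.finish_job())"
```

```text
the job is handed in; nothing more can be done
None
```

I handed in the job at about 35 s: the blank is home against the back stop, and the jaw is shut on it after a 15 N hold at the wrist (about 13 N on the blank); the bottle, hammer and cup were not touched.

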